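# Dip the compressor's oil and show the dipstick for reading

## Robot

A 6-joint arm with a two-finger parallel gripper is mounted at the origin on the work surface. World frame = base frame: x ahead of the robot, y to its left, z up, the work surface at z = 0. Lengths are in m, angles in rad, forces in N, time in s.
With the tool pointing down it reaches from about 0.35 to 0.775 m from the base axis. Payload 5.5 kg.
Tool frame: the origin (TCP) lies at the very end of the fingers, on their centre line; the grasp point (between the pads) lies 19 mm behind it; z points along the fingers, y is the line along which they close (so a half turn about z gives the same grasp; the last joint's range is limited). The gripper opens to 85 mm and grips with 20 to 120 N. Pads are 22 mm wide; open, the fingers measure 114 mm over their backs; the gripper's body (76 mm by 85 mm) begins 54 mm behind the grasp point. The pads swing forward as they close: fully open they stand 13 mm farther back than shut.
Start: joints at [-0.14, 0.313, 0.046, 1.304, 0, 1.431], TCP at [0.575, -0, 0.231] pointing down, gripper open.
Joint ranges: [-2.76, 2.76], [-0.86, 1.69], [-1.03, 1.26], [-2.2, 2.34], [-1.47, 1.5], [-3.14, 3.14]. Speed limits (rad/s): [2.57, 2.57, 3.14, 3.14, 3.14, 3.14].

## Interface

Orientations are given as a unit quaternion [w, x, y, z].
In Python, from workcell import get_state, read_camera, hand_in gives the robot as it stands.
- The arm moves only by the tool send_rows, never from a script. Its argument "increments" is a list of rows, each an object of numbers: "dx", "dy", "dz": the shift along the world's x, y, z in units of 25 mm (1.0 is 25 mm); "roll": the turn about the world's z in units of 8 degrees (1.0 is 8 degrees); "claw": the opening, from -1 (shut) to 1 (fully open). In form: [{"dx": .., "dy": .., "dz": .., "roll": .., "claw": ..}, ...]. A call has exactly 5 rows; each row is the pose to reach, as a shift and turn from the pose commanded when the call began; what a row does not reach only later rows make up. A row lasts 1/8 s, in which the tool goes at most 62.5 mm and 10.7 degrees, less where a joint would pass 70% of its speed; a pose out of reach is approached as far as the arm can. A call with a gripper value outside its range is refused whole. The fingers move at their own pace and stop on an object; "grip_force" is the grip in N (left out, the last holds). Time passes only in rows, so rows that repeat a pose let the fingers close, or fill a call up. It gives the time, the measured TCP pose, the force, the opening and the grip force at its end, in the units of the state.
- get_state(): the state, without advancing time (a new reading comes with each control period).
- read_camera(name): name is "scene" or "side" or "wrist"; returns a dict with "image" (480x640x3 uint8, blue, green, red), "fx", "fy", "cx", "cy" (pixels), "world_to_cam" (4x4, takes a point from world to camera coordinates). Camera axes: x right, y up, looking along -z (the intrinsics and any distortion apply to the point x, -y, -z); pixel columns grow to the right and rows downward; lengths in m; the calibration is good to about 2 mm. A picture is of the moment at which its call begins. There is no depth.
- hand_in(): hands the job in; it is judged then, once.
The state is a dict: "clock": time; "joint_pos": joint angles; "qvel": joint speeds; "tau": joint torques, N m; "tcp_pos": TCP position; "orientation": TCP orientation; "wrist_force": force on the tool from outside, world axes, zero at the start; "ft_torque": the same for the moment, N m; "finger_gap": finger opening in m; "grip_force": force on a finger pad.
Only numpy, scipy, OpenCV 4.12 (cv2) and the standard library are available. Lean on these libraries where they do the work, as an engineer would, in place of code of your own. Each camera call takes 0.05 s, during which the arm holds its last target. There are 200 camera calls.

## Task

Check the oil of the benchtop compressor: take the wiped dipstick with the orange handle from across the steel tray, slide it gently into the compressor's slanted filler tube until its black collar stops on the mouth of the tube, leave it fully home for about a second, then draw it right out. Finish holding it: bring the tip over the middle of the steel tray, about 100 mm above it, with the blade level and its marked face up, and keep holding it there, still and clear of the tray, for the reading; do not put it down or let go. Leave the other things on the bench where they are.

Things in the scene. Friction and masses are not known exactly. Their poses are not given: they have to be found in the camera images.
- dipstick: Loose dipstick, 75 g, 226 mm long. Origin: centre of the collar's stop face. +x along the blade to the tip, +z out of the marked face, y across. Steel blade 10 mm wide (y), 4 mm thick, x=0 to 140 mm (last 12 mm 6 mm wide). Black collar 32 mm across, x=-6 to 0. Balances near x=+25 mm. At the start it lies level, marks up, blade across both long rims of the tray, handle outside towards the robot.
- dipstick_grip (a point): Middle of the dipstick's orange handle, at x=-46 mm of dipstick: a bar 80 mm long (x=-86 to -6 mm), 20 mm wide (y), 14 mm thick (z), centred on the dipstick's axis. At the start its underside is about 27 mm above the bench.
- dipstick_tip (a point): The tip: end of the dipstick's blade, on its axis, at x=+140 mm of dipstick. Black level marks on the blade's +z face, 22 to 44 mm short of the tip.
- guide_tube: Fixed dark steel filler tube with an orange band on the compressor's pump end, slanting out and up at 45 degrees. Origin: centre of its mouth, 141 mm above the bench; +z points out of the mouth along the axis. Bore 15 mm, flared over the last 14 mm to about 23 mm; outside 29 mm at the mouth, 21 mm below. Free way in over 140 mm, so the collar stops on the rim; loose fit.
- compressor: Fixed benchtop piston compressor, grey and blue, base 360 by 170 mm. Origin: centre of its footprint on the bench; +x from pump end (crankcase, cylinder, filler tube) to motor end. 260 mm tall at the carrying handle, 255 mm at the cylinder head, whose front is about 70 mm beyond the tube's mouth along +x. Tube mouth at (-214, +34, +141) mm, leaning to -x.
- tray: Fixed open stainless tray, 110 mm (its x) by 200 mm (its y), 32 mm high, 3 mm walls, floor 3 mm thick. Origin: centre of its underside on the bench; +x across its short side, roughly the way the dipstick points at the start.
- amber_jar: Bystander, to be left alone: brown glass jar with steel cap, 68 mm wide, 115 mm tall. Origin at the centre of its underside.
- white_bottle: Bystander, to be left alone: white plastic bottle with blue cap, 54 mm wide, 150 mm tall. Origin at the centre of its underside.
- gesso_can: Bystander, to be left alone: white can with paper label, 80 mm wide, 100 mm tall. Origin at the centre of its underside.
- screwdriver: Bystander, to be left alone: red-handled screwdriver lying down, 200 mm long. Origin at the centre of its underside.
- spanner: Bystander, to be left alone: steel spanner lying down, 150 mm long. Origin at the centre of its underside.
- gilder_brush: Bystander, to be left alone: wooden brush lying down, 160 mm long. Origin at the centre of its underside.
- frame_sample: Bystander, to be left alone: gilded L-shaped corner sample of picture frame, 120 by 120 mm, 35 mm high, lying flat. Origin on its underside, near its outer corner.
Things that resemble listed ones, but are neither listed nor needed, are in the scene too. Of the things that look like the tray, the larger one is meant.

How it is judged:
By the outcome, as a careful person would: the job done as asked, in the order asked, and still so for the second after the job is handed in, while the arm keeps its last pose, push and grip.
It also fails if it takes over 59 s, if anything falls off the work surface, if the arm or the gripper's body presses on something with over 40 N, if the wrist force passes 120 N, or if a joint passes its speed limit or range.

## Working session

There is one attempt and no reset: what is moved stays moved. The work goes in short steps, Python scripts to look and compute and a tool call to move; the robot and the scene stay as the last step left them, time stands still between calls to the robot, and variables do not carry over. Pictures are saved under pics/ and viewed, at most 11 in all, crops included, and the job is handed in when it is done.

Besides the shell and the picture viewer there is one more tool, called after "Call:" as a command line: name --argument value ..., lists and objects as JSON in quotes. send_rows: Moves the arm, as the interface text tells. Its arguments: {"type":"object","properties":{"increments":{"type":"array","items":{"type":"object","properties":{"dx":{"type":"number"},"dy":{"type":"number"},"dz":{"type":"number"},"roll":{"type":"number"},"claw":{"type":"number"}}}},"grip_force":{"type":"number"}},"required":["increments"]}

```bash
mkdir -p pics; ls
cat > h.py <<'E'
import numpy as np,cv2
from workcell import get_state,read_camera,hand_in
def snap(n,f=None):
    c=read_camera(n)
    if f: cv2.imwrite('pics/'+f,c['image'])
    return c
def ray(c,u,v):
    k=np.array([[c['fx'],0,c['cx']],[0,c['fy'],c['cy']],[0,0,1.]])
    d=np.array(c.get('dist',c.get('distortion',np.zeros(5))),float)
    x,y=cv2.undistortPoints(np.array([[[u,v]]],float),k,d)[0,0]
    T=np.array(c['world_to_cam']);R=T[:3,:3]
    return -R.T@T[:3,3],R.T@np.array([x,-y,-1.])
def onz(c,u,v,z):
    o,d=ray(c,u,v);return o+d*(z-o[2])/d[2]
def tri(*a):
    A=np.zeros((3,3));b=np.zeros(3)
    for c,u,v in a:
        o,d=ray(c,u,v);d/=np.linalg.norm(d);P=np.eye(3)-np.outer(d,d);A+=P;b+=P@o
    p=np.linalg.solve(A,b)
    return p
def proj(c,p):
    q=np.array(c['world_to_cam'])@np.append(p,1)
    return c['cx']+c['fx']*q[0]/-q[2],c['cy']+c['fy']*q[1]/q[2]
E
python3 - <<'E'
from h import *
for n in('scene','side','wrist'):
    c=snap(n,n+'0.png');print(n,{k:np.round(v,3).tolist() for k,v in c.items() if k!='image'})
print(get_state())
E
```

```text
pics
scene {'fx': 539.937, 'fy': 539.937, 'cx': 315.292, 'cy': 240.989, 'world_to_cam': [[-0.836, 0.549, 0.008, 0.454], [-0.429, -0.662, 0.614, 0.193], [0.343, 0.51, 0.789, -1.522], [0.0, 0.0, 0.0, 1.0]]}
side {'fx': 519.472, 'fy': 519.472, 'cx': 317.838, 'cy': 240.669, 'world_to_cam': [[0.834, -0.552, -0.019, -0.45], [0.361, 0.519, 0.775, -0.327], [-0.418, -0.653, 0.632, -0.963], [0.0, 0.0, 0.0, 1.0]]}
wrist {'fx': 346.2, 'fy': 346.2, 'cx': 320.536, 'cy': 236.291, 'world_to_cam': [[1.0, -0.0, -0.002, -0.575], [-0.0, 0.959, -0.284, 0.037], [0.002, 0.284, 0.959, -0.379], [0.0, 0.0, 0.0, 1.0]]}
{'clock': 0.15, 'joint_pos': array([-1.39608731e-01,  3.13831543e-01,  4.53029893e-02,  1.30361223e+00,
        1.78039549e-06,  1.43117790e+00]), 'qvel': array([ 1.68088915e-03, -2.79071784e-03,  2.80605736e-03,  3.62485673e-05,
        6.63632550e-04, -7.57561220e-04]), 'tau': array([ 1.76330479e-03, -4.81067133e+01,  2.98815805e+01,  1.39078675e-02,
       -1.10673584e-04, -5.56924022e-05]), 'tcp_pos': array([5.74643199e-01, 3.60293050e-05, 2.30637433e-01]), 'orientation': array([-5.37397280e-04,  7.07103194e-01,  7.07110049e-01, -4.03853990e-04]), 'wrist_force': array([ 0.16666711, -0.18341966, -0.00209976]), 'ft_torque': array([-0.0246912 , -0.0399016 ,  0.01670631]), 'grip_force': 0.0, 'finger_gap': 0.0856526786359805}
```

View pics/scene0.png

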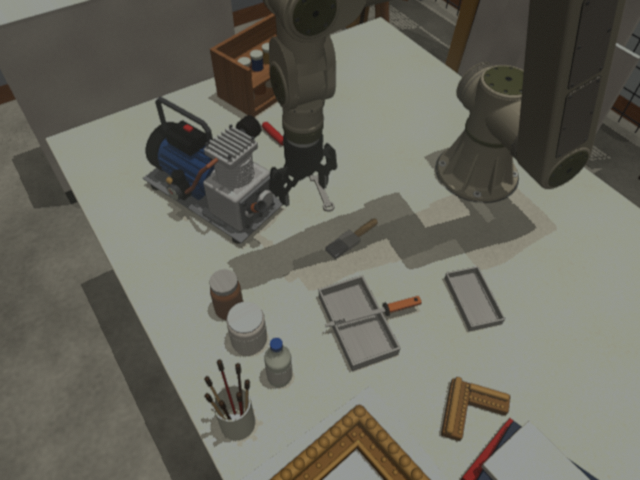

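View pics/side0.png

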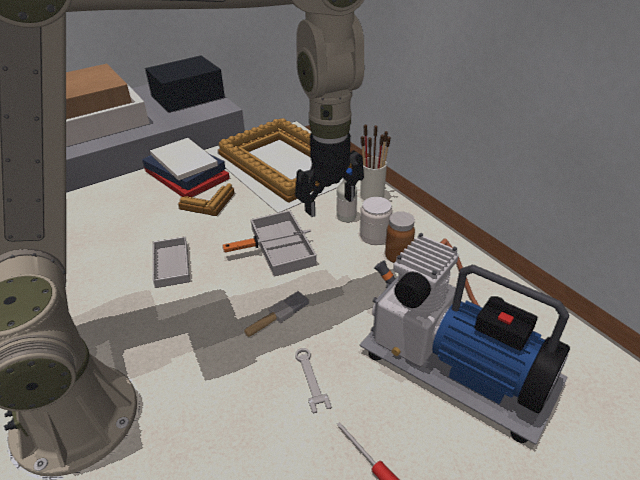

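The first two pictures give these positions:
- **Dipstick:** the orange handle is at (405,304) in scene and (241,244) in side. Its tip is at about (328,327) in scene.
- **Tube:** about (385,273) in side and (262,207) in scene.
- **Could be mistaken for the dipstick:** red screwdriver (scene 272,133), brush (360,235), red book edge (490,450) and the orange tube band. The small tray (475,298) could pass for the large one (358,320).
- **Choice:** the orange handle lying across the larger tray.

Next I'll check it in a close crop.

Run:
```python
from h import *
a=cv2.imread('pics/scene0.png');b=cv2.imread('pics/side0.png')
f=lambda im,x,y,w,h:cv2.resize(im[y:y+h,x:x+w],(400,300),interpolation=cv2.INTER_CUBIC)
cv2.imwrite('pics/crop1.png',np.vstack([np.hstack([f(a,310,265,120,90),f(b,215,205,120,90)]),np.hstack([f(a,220,165,80,60),f(b,355,245,80,60)])]))
for n,im in(('scene',a),('side',b)):
    h=cv2.cvtColor(im,cv2.COLOR_BGR2HSV);m=cv2.inRange(h,(5,150,90),(18,255,255))
    k,_,s,ce=cv2.connectedComponentsWithStats(m)
    for i in range(1,k):
        if s[i,4]>15: print(n,s[i],ce[i].round(1))
```

```text
scene [389 298  31  13 184] [402.9 303.9]
scene [272 431  63  49 611] [302.3 460. ]
scene [ 296  430  109   50 1347] [349.1 460. ]
scene [389 445  40  35 261] [409.1 465. ]
side [251 119  31  16  84] [267.5 125.7]
side [283 120   7   5  16] [285.3 122. ]
side [287 124  17   9  42] [295.  127.7]
side [240 128  14  11  42] [245.9 133.7]
side [264 131  15   7  29] [271.8 133.8]
side [281 131  13  11  38] [288.3 135.8]
side [303 132   7   9  24] [306.5 135.8]
side [231 134   8   8  17] [235.  137.1]
side [295 137  12  11  44] [299.8 142. ]
side [219 138  11  12  41] [223.9 143.2]
side [238 140  58  50 355] [265.  167.8]
side [227 146   9   7  24] [230.7 149.1]
side [219 150  72  48 138] [255.5 175. ]
side [179 184  52  26 233] [205.1 198.9]
side [219 188  14  17  29] [225.6 196.2]
side [388 227  26  11  98] [399.5 232.5]
side [223 239  33  13 197] [239.4 244.5]
side [383 271  10   9  54] [387.5 275.4]
```

View pics/crop1.png

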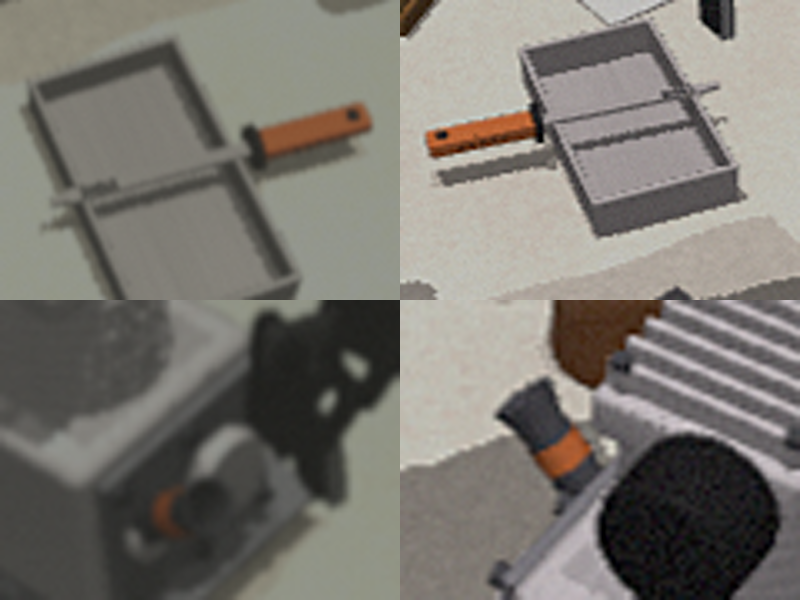

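Run:
```python
from h import *
A=snap('scene');B=snap('side')
P=lambda n,a,b:print(n,tri((A,*a),(B,*b)).round(4), 'reproj',np.round([*proj(A,tri((A,*a),(B,*b))),*proj(B,tri((A,*a),(B,*b)))],1),'gt',a,b)
P('mouth',(262,206),(380,263.8));P('band',(253.4,207.4),(387.5,275.4))
print('mouth z.141',onz(A,262,206,.141),onz(B,380,263.8,.141))
P('handle',(403.5,304),(240,244.3));P('tip',(325.6,325.9),(310.4,231.4));P('butt',(421,299.5),(223.4,247.6));P('collar',(386,308.5),(257,241.6))
for n,c,u,v in(('handle',A,403,304),('handle',B,239.5,244.5),('tip',A,325.6,325.9),('tip',B,310.4,231.4)):print(n,onz(c,u,v,.036))
for z in(.02,.04):
  p,q=onz(B,362,348,z),onz(B,530,440,z);print('base',p,q,np.degrees(np.arctan2(*(q-p)[1::-1])))
# tray corners outer top (scene crop / side crop)
for u,v in((30,82),(175,40),(300,270)):print('trayS',onz(A,310+u*.3,265+v*.3,.032))
for u,v in((120,48),(245,22),(340,167),(195,205)):print('trayB',onz(B,215+u*.3,205+v*.3,.032))
```

```text
mouth [ 0.6245 -0.1053  0.1399] reproj [261.3 205.9 379.2 263.9] gt (262, 206) (380, 263.8)
band [ 0.6332 -0.1265  0.1196] reproj [254.2 207.5 388.4 275.3] gt (253.4, 207.4) (387.5, 275.4)
mouth z.141 [ 0.62371491 -0.10334374  0.141     ] [ 0.62518042 -0.10701753  0.141     ]
handle [0.4641 0.238  0.0349] reproj [402.7 304.1 239.3 244.2] gt (403.5, 304) (240, 244.3)
tip [0.6397 0.1864 0.0297] reproj [325.1 325.9 310.  231.4] gt (325.6, 325.9) (310.4, 231.4)
butt [0.424  0.2502 0.0351] reproj [420.  299.7 222.5 247.5] gt (421, 299.5) (223.4, 247.6)
collar [0.5042 0.2249 0.0336] reproj [385.  308.6 256.1 241.5] gt (386, 308.5) (257, 241.6)
handle [0.46397337 0.23854148 0.036     ]
handle [0.46352229 0.23535547 0.036     ]
tip [0.64077197 0.18985689 0.036     ]
tip [0.63638098 0.17890736 0.036     ]
base [ 0.52571789 -0.18389289  0.02      ] [ 0.64218068 -0.50454024  0.02      ] -70.03839866186307
base [ 0.51528223 -0.19646215  0.04      ] [ 0.62895032 -0.50941509  0.04      ] -70.03839866186308
trayS [0.59961662 0.10179499 0.032     ]
trayS [0.49510076 0.12805894 0.032     ]
trayS [0.53328472 0.31488416 0.032     ]
trayB [0.53788244 0.31633852 0.032     ]
trayB [0.63744429 0.28943596 0.032     ]
trayB [0.60179787 0.09613122 0.032     ]
trayB [0.49452683 0.12036302 0.032     ]
```

View pics/wrist0.png

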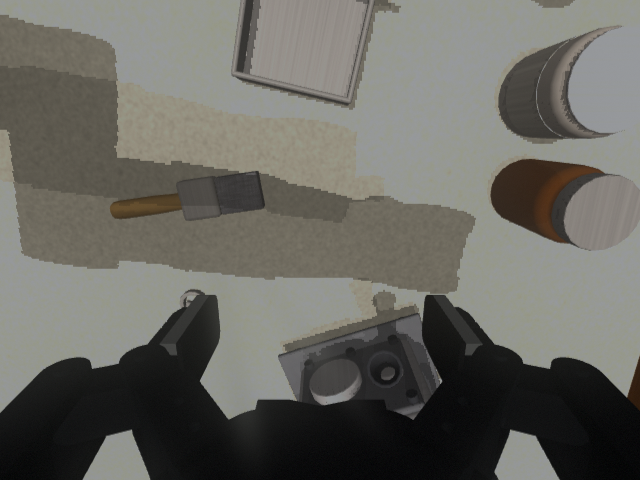

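The crop confirms the dipstick: orange handle, black collar and blade with marks, lying across the larger tray. The tube's mouth is at scene (262,206) and side (380,264). The wrist view also shows it, at (386,368).

I'm moving above the handle now.

Call:
send_rows --increments '[{"dx": -0.8,"dy": 1.6,"dz": -0.6,"roll": 1.2,"claw": 1},{"dx": -1.6,"dy": 3.4,"dz": -1.3,"roll": 2.4,"claw": 1},{"dx": -2.4,"dy": 5.2,"dz": -2,"roll": 3.6,"claw": 1},{"dx": -3.2,"dy": 7,"dz": -2.6,"roll": 4.8,"claw": 1},{"dx": -3.8,"dy": 8.2,"dz": -3,"roll": 6,"claw": 1}]'

```text
clock: 0.88
tcp_pos: [0.4785, 0.2066, 0.1555]
orientation: [-0.0, 0.355, 0.935, -0.0]
wrist_force: [-0.7, -0.5, -0.8]
finger_gap: 0.0851
grip_force: 0.0
```

Call:
send_rows --increments '[{"dx": -0.4,"dy": 0.8,"dz": 0,"roll": 1.2,"claw": 1},{"dx": -0.64,"dy": 1.28,"dz": 0,"roll": 2.4,"claw": 1},{"dx": -0.64,"dy": 1.28,"dz": 0,"roll": 3.2,"claw": 1},{"dx": -0.64,"dy": 1.28,"dz": 0,"roll": 3.2,"claw": 1},{"dx": -0.64,"dy": 1.28,"dz": 0,"roll": 3.2,"claw": 1}]'

```text
clock: 1.5
tcp_pos: [0.4641, 0.2368, 0.1563]
orientation: [-0.0, 0.144, 0.99, 0.0]
wrist_force: [-0.3, -0.3, -0.2]
finger_gap: 0.0851
grip_force: 0.0
```

Run:
```python
from h import *
s=get_state();print(s['clock'],s['tcp_pos'],s['orientation'],s['joint_pos'])
w=snap('wrist','wrist1.png')
from scipy.spatial.transform import Rotation as R
q=s['orientation'];m=R.from_quat(np.roll(q,-1)).as_matrix();print(m.round(3))
for c,n in((w,'w'),(snap('scene'),'s'),(snap('side'),'d')):
    m=cv2.inRange(cv2.cvtColor(c['image'],cv2.COLOR_BGR2HSV),(5,150,90),(18,255,255))
    k,_,st,ce=cv2.connectedComponentsWithStats(m)
    for i in range(1,k):
        if st[i,4]>60:
            ys,xs=np.where(_==i);p=onz(c,*ce[i],.041)
            if abs(p[0]-.464)<.05 and abs(p[1]-.237)<.05:
                P=np.array([onz(c,x,y,.041)[:2] for x,y in zip(xs,ys)]);v=np.linalg.eigh(np.cov(P.T))[1][:,1]
                print(n,st[i],p.round(4),np.degrees(np.arctan2(v[1],v[0])),np.ptp(P@v))
```

```text
1.5 [0.46405753 0.23684093 0.15626871] [-4.00804229e-05  1.43665413e-01  9.89626317e-01  3.41444304e-06] [ 3.17724377e-01  2.44991311e-01 -2.33638326e-01  1.09223541e+00
  4.18361538e-05  6.06052902e-01]
[[-0.959  0.284 -0.   ]
 [ 0.284  0.959  0.   ]
 [ 0.    -0.    -1.   ]]
w [ 310  177   26   98 1974] [0.4569 0.2406 0.041 ] 162.73561457993665 0.07734733715359798
s [398 297  22  12 135] [0.455  0.2439 0.041 ] 163.1028997393741 0.05102028562915967
d [223 239  32  13 192] [0.4586 0.2296 0.041 ] 164.06999115649134 0.07652210272296123
```

View pics/wrist1.png

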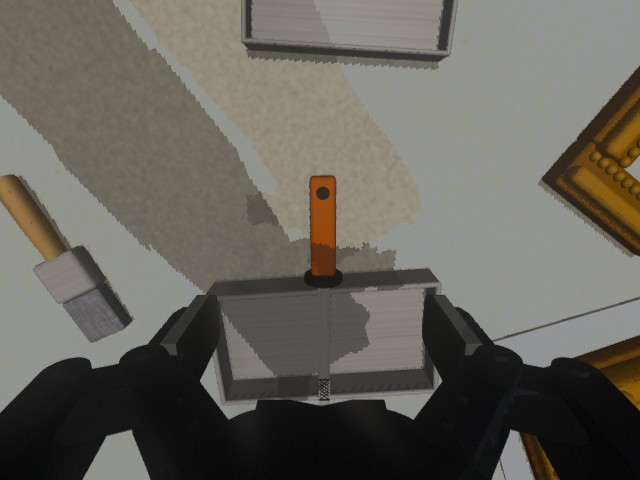

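The wrist view shows the handle centred between the fingers: butt at (323,177), collar at (323,278), and the blade running down column 324. Now I'll descend and grip.

Call:
send_rows --increments '[{"dx": -0.16,"dy": 0.14,"dz": -1.5,"roll": 0,"claw": 1},{"dx": -0.16,"dy": 0.14,"dz": -3,"roll": 0,"claw": 1},{"dx": -0.16,"dy": 0.14,"dz": -4.4,"roll": 0,"claw": 1},{"dx": -0.16,"dy": 0.14,"dz": -5.3,"roll": 0,"claw": 1},{"dx": -0.16,"dy": 0.14,"dz": -5.65,"roll": 0,"claw": 1}]'

```text
clock: 2.28
tcp_pos: [0.4591, 0.24, 0.0137]
orientation: [-0.001, 0.143, 0.99, -0.001]
wrist_force: [-0.4, 0.4, -0.6]
finger_gap: 0.0855
grip_force: 0.0
```

Call:
send_rows --increments '[{"claw": -0.2},{"claw": -0.5},{"claw": -1},{"claw": -1},{"claw": -1}]' --grip_force 40

```text
schema error: expected keys dx, dy, dz, roll, claw
```

Call:
send_rows --increments '[{"claw": -1},{"claw": -1},{"claw": -1},{"dz": 0.1,"claw": -1},{"dz": 0.2,"claw": -1}]'

```text
schema error: expected keys dx, dy, dz, roll, claw
```

Call:
send_rows --increments '[{"dx": 0,"dy": 0,"dz": 0,"roll": 0,"claw": -0.2},{"dx": 0,"dy": 0,"dz": 0,"roll": 0,"claw": -0.5},{"dx": 0,"dy": 0,"dz": 0,"roll": 0,"claw": -1},{"dx": 0,"dy": 0,"dz": 0,"roll": 0,"claw": -1},{"dx": 0,"dy": 0,"dz": 0,"roll": 0,"claw": -1}]' --grip_force 40

```text
clock: 2.9
tcp_pos: [0.4607, 0.2407, 0.0157]
orientation: [0.001, 0.143, 0.99, 0.0]
wrist_force: [0.5, 0.1, 2.6]
finger_gap: 0.0191
grip_force: 43.8
```

Call:
send_rows --increments '[{"dx": 0,"dy": 0,"dz": 0,"roll": 0,"claw": -1},{"dx": 0,"dy": 0,"dz": 0,"roll": 0,"claw": -1},{"dx": 0,"dy": 0,"dz": 0.3,"roll": 0,"claw": -1},{"dx": 0,"dy": 0,"dz": 0.8,"roll": 0,"claw": -1},{"dx": 0,"dy": 0,"dz": 1.2,"roll": 0,"claw": -1}]'

```text
clock: 3.52
tcp_pos: [0.46, 0.2405, 0.0459]
orientation: [-0.0, 0.143, 0.99, 0.0]
wrist_force: [-0.2, 0.2, -0.9]
finger_gap: 0.0189
grip_force: 43.4
```

Run:
```python
from h import *
print(get_state())
a=snap('scene')['image'];b=snap('side')['image']
f=lambda im,x,y,w,h:cv2.resize(im[y:y+h,x:x+w],(400,300),interpolation=cv2.INTER_CUBIC)
cv2.imwrite('pics/crop2.png',np.hstack([f(a,300,225,160,120),f(b,200,175,160,120)]))
```

```text
{'clock': 3.525, 'joint_pos': array([ 3.26952659e-01,  3.40471732e-01, -4.00314189e-01,  8.29987456e-01,
        1.55384158e-04,  6.13170395e-01]), 'qvel': array([ 1.70210137e-04, -9.47017249e-02,  9.75902372e-02,  1.83833152e-01,
       -6.67070514e-04,  9.90279186e-04]), 'tau': array([ 2.25084065e-02, -4.42689335e+01,  2.45880532e+01, -2.51578242e-01,
       -3.13993671e-02,  4.16188313e-04]), 'tcp_pos': array([0.45998585, 0.24051632, 0.04590757]), 'orientation': array([-2.49600664e-05,  1.42620885e-01,  9.89777388e-01,  7.44628467e-05]), 'wrist_force': array([-0.19989558,  0.15536393, -0.94757494]), 'ft_torque': array([0.02382354, 0.01003707, 0.07282598]), 'grip_force': 43.41227352619171, 'finger_gap': 0.018852738754267614}
```

View pics/crop2.png

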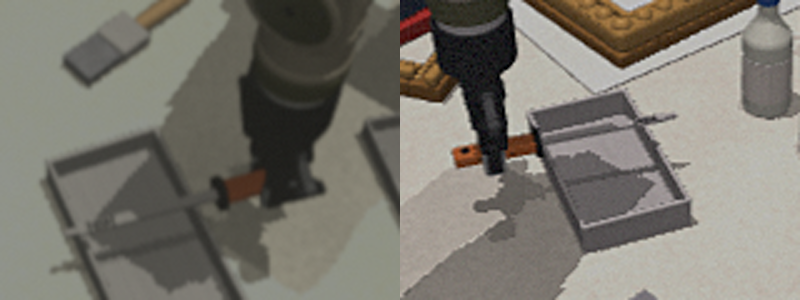

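The grasp holds: blade level and clear of both rims, with the grip on the middle of the handle. I'll lift, turn to the tube's heading (about -70°), then carry it over.

Call:
send_rows --increments '[{"dx": 0,"dy": 0,"dz": 0.9,"roll": 0,"claw": -1},{"dx": 0,"dy": 0,"dz": 2,"roll": -0.8,"claw": -1},{"dx": 0.3,"dy": -0.3,"dz": 3,"roll": -1.8,"claw": -1},{"dx": 0.6,"dy": -0.6,"dz": 3.6,"roll": -2.8,"claw": -1},{"dx": 0.8,"dy": -1,"dz": 3.8,"roll": -3.8,"claw": -1}]'

```text
clock: 4.25
tcp_pos: [0.4809, 0.2155, 0.1413]
orientation: [0.001, 0.399, 0.917, 0.001]
wrist_force: [0.4, -0.7, -0.5]
finger_gap: 0.0192
grip_force: 43.4
```

Call:
send_rows --increments '[{"dx": 0.6,"dy": -1,"dz": 0,"roll": -1,"claw": -1},{"dx": 1.2,"dy": -2,"dz": 0,"roll": -2,"claw": -1},{"dx": 1.9,"dy": -3.1,"dz": 0,"roll": -2.7,"claw": -1},{"dx": 2.5,"dy": -4.1,"dz": -0.2,"roll": -2.9,"claw": -1},{"dx": 2.76,"dy": -4.5,"dz": -0.4,"roll": -2.9,"claw": -1}]'

```text
clock: 4.88
tcp_pos: [0.5497, 0.1018, 0.1298]
orientation: [0.0, 0.574, 0.819, 0.0]
wrist_force: [0.2, 0.3, -1.2]
finger_gap: 0.0191
grip_force: 43.4
```

Run:
```python
from h import *
s=get_state();print(s['clock'],s['tcp_pos'],s['orientation'],s['ft_torque'])
a=snap('scene');b=snap('side');w=snap('wrist','wrist2.png')
pm=[.6245,-.1053,.14]
f=lambda c,x,y,w,h:cv2.resize(c['image'][y:y+h,x:x+w],(400,300),interpolation=cv2.INTER_CUBIC)
print(proj(a,pm),proj(b,pm),proj(w,pm))
cv2.imwrite('pics/crop3.png',np.vstack([np.hstack([f(a,220,165,120,90),f(b,320,210,120,90)]),np.hstack([f(w,240,240,160,120),f(w,0,0,640,480)])]))
```

```text
4.875 [0.5496597  0.10180603 0.12976914] [5.16156226e-05 5.74147694e-01 8.18751740e-01 1.04476850e-04] [ 0.07524885  0.11169735 -0.01478823]
(np.float64(261.31439635538493), np.float64(205.8935787821218)) (np.float64(379.1860276239583), np.float64(263.831061358142)) (np.float64(320.36057192334357), np.float64(639.7815985494551))
```

View pics/crop3.png

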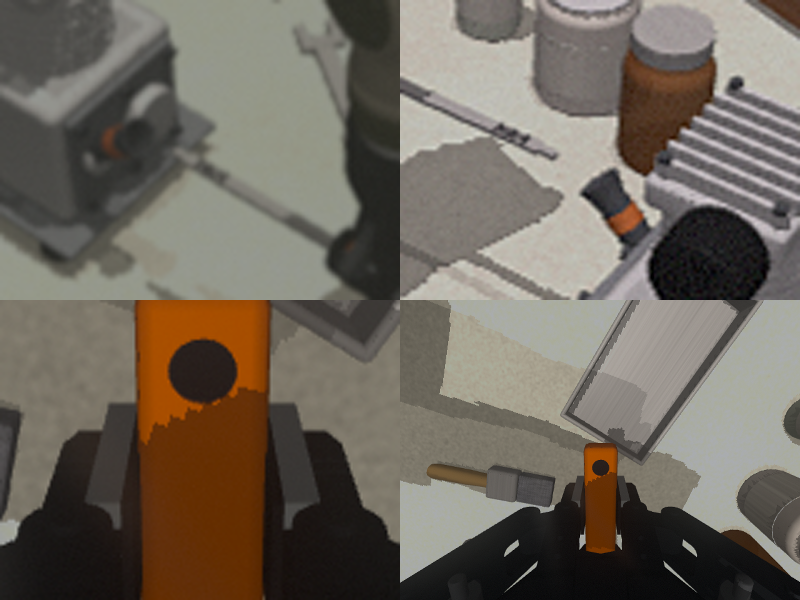

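Run:
```python
from h import *
a=snap('scene');b=snap('side')
T=lambda p,q:tri((a,*p),(b,*q))
tip=T((273.4,210),(367.1,256.8));m=T((262,204.8),(380,263.4))
bs=T((220+330*.3,165+240*.3),(320,210+85*.3)) 
print('tip',tip,'mouth',m)
for h in(-68,-70,-72):
    d=np.array([np.cos(np.radians(h)),np.sin(np.radians(h))]);n=np.array([-d[1],d[0]])
    g=get_state()['tcp_pos'][:2]
    print(h,'fwd',(m-tip)[:2]@d,'lat',(m-tip)[:2]@n,'grip->mouth lat',(m[:2]-g)@n,'grip->tip',(tip[:2]-g)@d,(tip[:2]-g)@n,'dz',m[2]-tip[2])
# tube heading from dark/orange: band centroid in both
def band(c,x,y):
    mm=cv2.inRange(cv2.cvtColor(c['image'],cv2.COLOR_BGR2HSV),(3,110,50),(18,255,255))
    k,l,s,ce=cv2.connectedComponentsWithStats(mm)
    i=min((i for i in range(1,k) if s[i,4]>8),key=lambda i:np.hypot(*(ce[i]-[x,y])));return ce[i],s[i]
p,q=band(a,253,207),band(b,387,275);bd=T(p[0],q[0]);v=m-bd;print(p,q,bd,v,np.degrees(np.arctan2(-v[1],-v[0])))
```

```text
tip [ 0.61150785 -0.07700153  0.14504472] mouth [ 0.62354442 -0.1065105   0.142337  ]
-68 fwd 0.031869214264949736 lat 0.00010585861660585526 grip->mouth lat -0.009053569112960791 grip->tip 0.1912548790728445 -0.009159427729566662 dz -0.0027077148748942126
-70 fwd 0.03184610598825571 lat 0.0012180136685477263 grip->mouth lat -0.0012611353635856026 grip->tip 0.191458031185892 -0.0024791490321333376 dz -0.0027077148748942126
-72 fwd 0.03178419813693157 lat 0.0023286847584551035 grip->mouth lat 0.006532834884967156 grip->tip 0.19142792117978838 0.0042041501265120546 dz -0.0027077148748942126
(array([252.40909091, 207.5       ]), array([251, 204,   5,   8,  22], dtype=int32)) (array([387.16393443, 275.54098361]), array([382, 270,  11,  11,  61], dtype=int32)) [ 0.63408305 -0.12681402  0.11917272] [-0.01053863  0.02030352  0.02316428] -62.568243124965306
```

Both views put the tip 32 mm short of the mouth, about 1 mm off to the side and 3 mm high. The tool can't tilt, so I'll put the tip into the flare at low grip force. Raising the handle on an arc then lets the dipstick swivel between the pads to 45°.

Call:
send_rows --increments '[{"dx": 0.1,"dy": -0.2,"dz": -0.22,"roll": 0,"claw": -1},{"dx": 0.25,"dy": -0.6,"dz": -0.22,"roll": 0,"claw": -1},{"dx": 0.4,"dy": -1.0,"dz": -0.22,"roll": 0,"claw": -1},{"dx": 0.55,"dy": -1.4,"dz": -0.22,"roll": 0,"claw": -1},{"dx": 0.64,"dy": -1.64,"dz": -0.22,"roll": 0,"claw": -1}]' --grip_force 20

```text
clock: 5.75
tcp_pos: [0.5652, 0.0617, 0.1246]
orientation: [-0.001, 0.574, 0.819, 0.001]
wrist_force: [-5.4, 11.0, 0.2]
finger_gap: 0.0191
grip_force: 43.4
```

Run:
```python
from h import *
s=get_state();print(s['clock'],s['tcp_pos'],s['wrist_force'],s['ft_torque'])
a=snap('scene');b=snap('side')
f=lambda c,x,y,w,h:cv2.resize(c['image'][y:y+h,x:x+w],(400,300),interpolation=cv2.INTER_CUBIC)
cv2.imwrite('pics/crop4.png',np.hstack([f(a,230,175,80,60),f(b,340,235,80,60)]))
```

```text
5.75 [0.5651859  0.06167443 0.12457438] [-5.35971965 11.00484676  0.202285  ] [ 2.22922571  0.78510157 -0.00723046]
```

View pics/crop4.png

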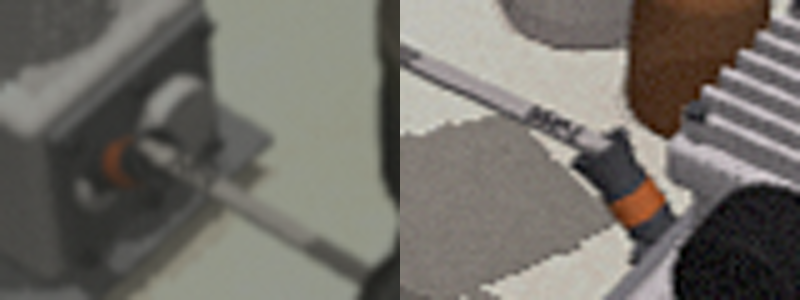

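The tip sits inside the flared mouth, at scene (262,206) and side (378,264), pressing with about 12 N along the blade. I'll ease the push slightly and start the arc.

Call:
send_rows --increments '[{"dx": -0.03,"dy": 0.08,"dz": 0.3,"roll": 0,"claw": -0.95},{"dx": -0.03,"dy": 0.08,"dz": 0.6,"roll": 0,"claw": -0.95},{"dx": -0.02,"dy": 0.05,"dz": 0.9,"roll": 0,"claw": -0.95},{"dx": 0,"dy": 0,"dz": 1.15,"roll": 0,"claw": -0.95},{"dx": 0,"dy": 0,"dz": 1.15,"roll": 0,"claw": -0.95}]' --grip_force 20

```text
clock: 6.48
tcp_pos: [0.5657, 0.0618, 0.1543]
orientation: [0.001, 0.574, 0.819, 0.0]
wrist_force: [-0.6, 0.8, -1.5]
finger_gap: 0.019
grip_force: 43.4
```

Run:
```python
from h import *
s=get_state();print(s['clock'],s['tcp_pos'],s['wrist_force'],s['ft_torque'],s['grip_force'])
w=snap('wrist','w4.png');b=snap('side','s4.png')
# blade angle: tip at mouth, handle collar etc: find handle butt centre in side by orange mask
for c in(w,b):
    m=cv2.inRange(cv2.cvtColor(c['image'],cv2.COLOR_BGR2HSV),(3,120,40),(18,255,255))
    k,l,st,ce=cv2.connectedComponentsWithStats(m)
    print([(st[i].tolist(),ce[i].round(0).tolist()) for i in range(1,k) if st[i,4]>50 and ce[i][1]>210])
```

```text
6.475 [0.56574583 0.06181509 0.15426943] [-0.58113128  0.81540503 -1.46163337] [0.05855159 0.04944748 0.00427155] 43.366055488586426
[([50, 203, 93, 36, 1805], [96.0, 220.0]), ([294, 229, 54, 177, 8311], [321.0, 317.0]), ([486, 311, 140, 93, 6764], [546.0, 356.0])]
[([386, 167, 254, 190, 4282], [522.0, 266.0]), ([311, 217, 15, 15, 129], [318.0, 225.0]), ([386, 226, 29, 37, 610], [397.0, 242.0]), ([382, 270, 11, 11, 60], [387.0, 276.0]), ([465, 278, 13, 27, 96], [470.0, 292.0])]
```

The force vanished and the handle's butt is unchanged in the wrist view (row 229). So the tip slid up over the lip instead of swivelling, because I eased back too far. I'll retreat and go in again lower and deeper, this time without backing off.

Call:
send_rows --increments '[{"dx": -0.25,"dy": 0.7,"dz": 0.1,"roll": 0,"claw": -1},{"dx": -0.6,"dy": 1.65,"dz": 0,"roll": 0,"claw": -1},{"dx": -0.68,"dy": 1.88,"dz": -0.5,"roll": 0,"claw": -1},{"dx": -0.68,"dy": 1.88,"dz": -1.27,"roll": 0,"claw": -1},{"dx": -0.68,"dy": 1.88,"dz": -1.27,"roll": 0,"claw": -1}]' --grip_force 20

```text
clock: 7.2
tcp_pos: [0.5462, 0.1092, 0.1195]
orientation: [-0.002, 0.573, 0.819, -0.001]
wrist_force: [0.2, 0.2, -1.3]
finger_gap: 0.0189
grip_force: 43.3
```

Run:
```python
from h import *
s=get_state();print(s['clock'],s['tcp_pos'],s['wrist_force'],s['ft_torque'],s['grip_force'])
b=snap('side','s5.png');w=snap('wrist')
m=cv2.inRange(cv2.cvtColor(w['image'],cv2.COLOR_BGR2HSV),(3,120,40),(18,255,255))
k,l,st,ce=cv2.connectedComponentsWithStats(m);print(st[st[:,4]>3000][1:])
```

```text
7.2 [0.54618768 0.10923528 0.11948263] [ 0.16516589  0.18863956 -1.30834172] [ 0.04573093  0.02156939 -0.00909293] 43.33898305892944
[[ 293  229   56  177 8345]]
```

Call:
send_rows --increments '[{"dx": 0.17,"dy": -0.47,"dz": 0,"roll": 0,"claw": -1},{"dx": 0.38,"dy": -1.03,"dz": 0,"roll": 0,"claw": -1},{"dx": 0.56,"dy": -1.55,"dz": 0,"roll": 0,"claw": -1},{"dx": 0.68,"dy": -1.88,"dz": 0,"roll": 0,"claw": -1},{"dx": 0.72,"dy": -1.98,"dz": 0,"roll": 0,"claw": -1}]'

```text
clock: 7.92
tcp_pos: [0.566, 0.059, 0.1215]
orientation: [-0.001, 0.574, 0.819, 0.0]
wrist_force: [-1.5, 3.3, -1.0]
finger_gap: 0.0193
grip_force: 43.4
```

Run:
```python
from h import *
s=get_state();print(s['clock'],s['tcp_pos'],s['wrist_force'],s['ft_torque'],s['grip_force'])
b=snap('side','s6.png');w=snap('wrist')
m=cv2.inRange(cv2.cvtColor(w['image'],cv2.COLOR_BGR2HSV),(3,120,40),(18,255,255))
k,l,st,ce=cv2.connectedComponentsWithStats(m);print(st[st[:,4]>3000][1:])
print(get_state()['wrist_force'],get_state()['tcp_pos'])
```

```text
7.925 [0.56597514 0.05903283 0.12145255] [-1.51797504  3.26556644 -0.99957476] [ 0.6890651   0.30122757 -0.01328371] 43.37916612625122
[[ 294  229   54  177 8310]
 [ 505  328  135  106 7907]]
[ 0.02313483  0.14115598 -2.33121385] [0.56585175 0.0592372  0.12140001]
```

Call:
send_rows --increments '[{"dx": 0.014,"dy": -0.04,"dz": 0.32,"roll": 0,"claw": -1},{"dx": 0.034,"dy": -0.094,"dz": 0.64,"roll": 0,"claw": -1},{"dx": 0.055,"dy": -0.15,"dz": 1.0,"roll": 0,"claw": -1},{"dx": 0.075,"dy": -0.207,"dz": 1.32,"roll": 0,"claw": -1},{"dx": 0.096,"dy": -0.263,"dz": 1.64,"roll": 0,"claw": -1}]'

```text
clock: 8.65
tcp_pos: [0.5682, 0.0533, 0.1633]
orientation: [-0.0, 0.573, 0.819, 0.0]
wrist_force: [-1.3, 4.3, -2.1]
finger_gap: 0.0191
grip_force: 43.0
```

Run:
```python
from h import *
s=get_state();print(s['clock'],s['tcp_pos'],s['wrist_force'],s['ft_torque'],s['grip_force'])
b=snap('side','s7.png');w=snap('wrist','w7.png');a=snap('scene')
m=cv2.inRange(cv2.cvtColor(w['image'],cv2.COLOR_BGR2HSV),(3,120,40),(18,255,255))
k,l,st,ce=cv2.connectedComponentsWithStats(m);print(st[st[:,4]>3000][1:])
f=lambda c,x,y,w,h:cv2.resize(c['image'][y:y+h,x:x+w],(400,300),interpolation=cv2.INTER_CUBIC)
cv2.imwrite('pics/crop7.png',np.hstack([f(a,230,145,160,120),f(b,300,205,120,90)]))
print(get_state()['wrist_force'])
```

```text
8.65 [0.56823971 0.05326548 0.16334191] [-1.26100622  4.30789179 -2.06712042] [ 1.09307527  0.48734254 -0.14295804] 42.99781680107117
[[ 293  230   58  166 7918]
 [ 483  298  134   97 6773]]
[-2.66607172  4.20372268 -0.25454723]
```

```bash
cat >> h.py <<'E'
def pred(w,tcp,thetas,h=-70.3,pz=.0195):
    d=np.array([np.cos(np.radians(h)),np.sin(np.radians(h)),0]);up=np.array([0,0,1.])
    for t in thetas:
        r=np.radians(t);X=d*np.cos(r)-up*np.sin(r);Z=d*np.sin(r)+up*np.cos(r);g=tcp+up*pz
        print(t,[round(float(proj(w,g+X*x+Z*.007)[1])) for x in(-.04,.04)])
E
python3 - <<'E'
from h import *
s=get_state();w=snap('wrist');pred(w,s['tcp_pos'],(0,4,8,12,16,20,30,45))
E
```

```text
0 [230, 417]
4 [234, 412]
8 [238, 408]
12 [243, 403]
16 [249, 398]
20 [256, 392]
30 [275, 379]
45 [310, 357]
```

View pics/crop7.png

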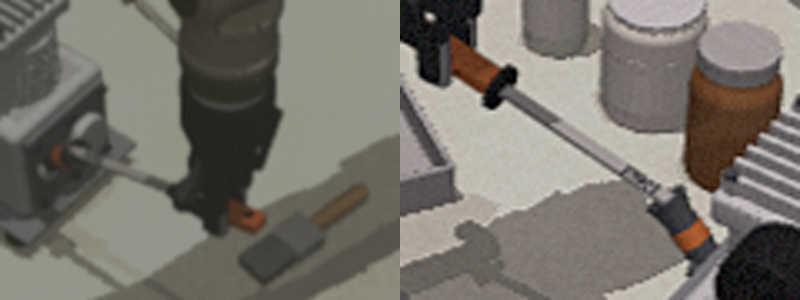

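The blade now slants down into the mouth: side view collar at (330,231), tip in the flare at about (380,264). The swivel works, so I'll continue the arc.

Call:
send_rows --increments '[{"dx": 0.05,"dy": -0.13,"dz": 0.44,"roll": 0,"claw": -1},{"dx": 0.096,"dy": -0.26,"dz": 0.88,"roll": 0,"claw": -1},{"dx": 0.16,"dy": -0.45,"dz": 1.32,"roll": 0,"claw": -1},{"dx": 0.23,"dy": -0.64,"dz": 1.72,"roll": 0,"claw": -1},{"dx": 0.315,"dy": -0.865,"dz": 2.12,"roll": 0,"claw": -1}]'

```text
clock: 9.48
tcp_pos: [0.5765, 0.0308, 0.2164]
orientation: [0.0, 0.574, 0.819, 0.0]
wrist_force: [-1.6, 3.3, -2.8]
finger_gap: 0.0192
grip_force: 43.4
```

```bash
cat > st.py <<'E'
from h import *
s=get_state();print(s['clock'],s['tcp_pos'],s['wrist_force'],s['ft_torque'],s['grip_force'])
w=snap('wrist')
m=cv2.inRange(cv2.cvtColor(w['image'],cv2.COLOR_BGR2HSV),(3,120,40),(18,255,255))
k,l,st,ce=cv2.connectedComponentsWithStats(m);i=l[330,321];print(st[i])
pred(w,s['tcp_pos'],(0,10,20,30,40,45))
# blade direction & tip line: pivot to mouth
M=np.array([.624,-.106,.1415]);v=M-s['tcp_pos']-[0,0,.0195];hh=np.hypot(*v[:2])
print('pivot->mouth h',hh,'z',v[2],'ang',np.degrees(np.arctan2(-v[2],hh)),'dist',np.linalg.norm(v),'head',np.degrees(np.arctan2(v[1],v[0])))
E
python3 st.py
```

```text
9.475 [0.57647991 0.0307621  0.21636041] [-1.64062099  3.3252384  -2.77513123] [ 0.96033702  0.54461473 -0.10348781] 43.3827942609787
[ 290  240   63  129 6407]
0 [230, 417]
10 [241, 405]
20 [256, 392]
30 [275, 379]
40 [298, 365]
45 [310, 357]
pivot->mouth h 0.14478270232895615 z -0.09436040951136608 ang 33.093821269946716 dist 0.17281758526500662 head -70.8394324276612
```

Call:
send_rows --increments '[{"dx": 0.06,"dy": -0.17,"dz": 0.3,"roll": 0,"claw": -1},{"dx": 0.13,"dy": -0.36,"dz": 0.58,"roll": 0,"claw": -1},{"dx": 0.21,"dy": -0.58,"dz": 0.84,"roll": 0,"claw": -1},{"dx": 0.29,"dy": -0.8,"dz": 1.0,"roll": 0,"claw": -1},{"dx": 0.37,"dy": -1.02,"dz": 1.08,"roll": 0,"claw": -1}]'

```text
clock: 10.15
tcp_pos: [0.5856, 0.0057, 0.243]
orientation: [-0.0, 0.574, 0.819, 0.0]
wrist_force: [-2.2, 2.6, -1.8]
finger_gap: 0.0193
grip_force: 44.2
```

```bash
python3 st.py
```

```text
10.15 [0.58563075 0.00567712 0.24304192] [-2.18174613  2.59570657 -1.79550701] [ 0.98936717  0.56686349 -0.10489294] 44.15884852409363
[ 289  254   65   97 5049]
0 [230, 417]
10 [241, 405]
20 [256, 392]
30 [275, 379]
40 [298, 365]
45 [310, 357]
pivot->mouth h 0.11808462701823513 z -0.12104191956337342 ang 45.708544268836455 dist 0.16910093266928442 head -71.03865816538071
```

Run:
```python
from h import *
a=snap('scene','a9.png');b=snap('side','b9.png')
f=lambda c,x,y,w,h:cv2.resize(c['image'][y:y+h,x:x+w],(400,600),interpolation=cv2.INTER_CUBIC)
cv2.imwrite('pics/crop9.png',np.hstack([f(a,245,120,80,120),f(b,315,175,80,120)]))
```

```text
(no output)
```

View pics/crop9.png

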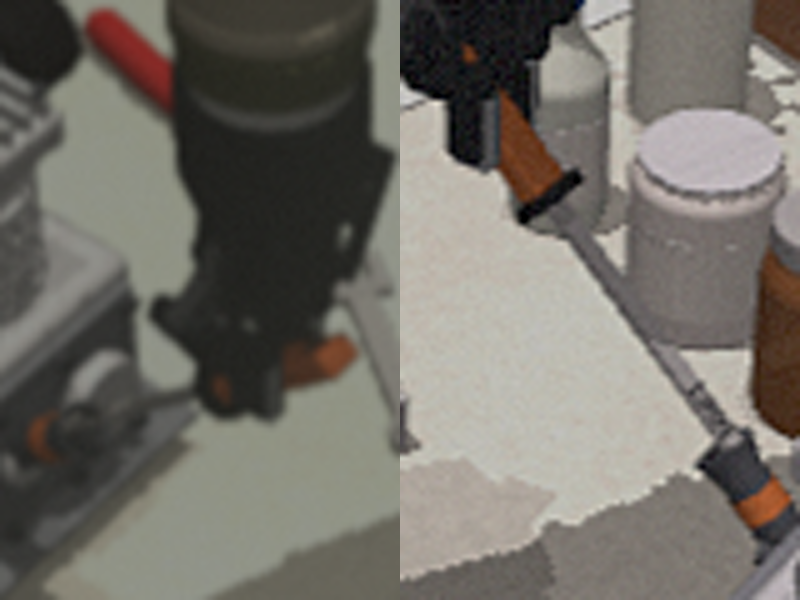

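The side view shows the blade in line with the tube: blade from (350,222) to (382,263), tube axis running on to the band at (388,276). I'll work out the angle and how much travel remains.

Run:
```python
from h import *
b=snap('side');s=get_state()
M=np.array([.624,-.106,.1415])
for hd in(-69,-71):
    d=np.array([np.cos(np.radians(hd)),np.sin(np.radians(hd)),0]);n=np.array([-d[1],d[0],0])
    def pl(u,v):
        o,r=ray(b,u,v);p=o+r*((M-o)@n)/(r@n)-M;return np.array([p@d,p[2]])
    c=pl(344.6,214);e1=pl(315+.2*190,175+.2*260);e2=pl(315+.2*300,175+.2*397)
    v=e2-e1;t=s['tcp_pos']+[0,0,.0195]-M
    print(hd,'collar',c,'blade ang',np.degrees(np.arctan2(-v[1],v[0])),e1,e2,'pivot',t@d,t@n,t[2],'piv-collar',np.linalg.norm(c-[t@d,t[2]]),'mouth',pl(382,263.5))
```

```text
-69 collar [-0.08631733  0.09047736] blade ang 40.825676422658304 [-0.06558287  0.06632873] [-0.01121679  0.01935867] pivot -0.11747884586589881 0.00414062072470623 0.12029284067378185 piv-collar 0.04312775076178948 mouth [0.00625148 0.00331768]
-71 collar [-0.08834619  0.08779132] blade ang 39.1252435156345 [-0.06705476  0.06421081] [-0.01143743  0.01897114] pivot -0.11755178650649767 3.8145776526006536e-05 0.12029284067378185 piv-collar 0.0436957141901092 mouth [0.0063689  0.00353847]
```

Call:
send_rows --increments '[{"dx": 0.08,"dy": -0.22,"dz": -0.24,"roll": 0,"claw": -1},{"dx": 0.2,"dy": -0.55,"dz": -0.58,"roll": 0,"claw": -1},{"dx": 0.32,"dy": -0.88,"dz": -0.94,"roll": 0,"claw": -1},{"dx": 0.42,"dy": -1.16,"dz": -1.24,"roll": 0,"claw": -1},{"dx": 0.48,"dy": -1.32,"dz": -1.4,"roll": 0,"claw": -1}]'

```text
clock: 10.98
tcp_pos: [0.5973, -0.0279, 0.2066]
orientation: [-0.001, 0.574, 0.819, -0.0]
wrist_force: [-2.2, 1.2, -1.3]
finger_gap: 0.0194
grip_force: 44.2
```

```bash
python3 st.py
```

```text
10.975 [ 0.59733055 -0.02788467  0.20657761] [-2.16379727  1.18312405 -1.25565712] [ 0.62589319  0.86608424 -0.2602875 ] 44.20099139213562
[ 289  254   65   97 5046]
0 [230, 417]
10 [241, 405]
20 [256, 393]
30 [275, 379]
40 [298, 365]
45 [310, 357]
pivot->mouth h 0.08254249972393565 z -0.08457760985212111 ang 45.69768658130886 dist 0.11818052440640772 head -71.14951966073748
```

Call:
send_rows --increments '[{"dx": 0.07,"dy": -0.22,"dz": -0.24,"roll": 0,"claw": -1},{"dx": 0.2,"dy": -0.6,"dz": -0.62,"roll": 0,"claw": -1},{"dx": 0.32,"dy": -0.95,"dz": -1.0,"roll": 0,"claw": -1},{"dx": 0.44,"dy": -1.28,"dz": -1.36,"roll": 0,"claw": -1},{"dx": 0.51,"dy": -1.47,"dz": -1.56,"roll": 0,"claw": -1}]'

```text
clock: 11.65
tcp_pos: [0.6103, -0.0647, 0.1676]
orientation: [-0.0, 0.574, 0.819, -0.0]
wrist_force: [-3.2, 2.2, -0.8]
finger_gap: 0.0192
grip_force: 44.3
```

```bash
python3 st.py
```

```text
11.65 [ 0.61028673 -0.06470699  0.16760288] [-3.15813789  2.16559305 -0.75954907] [ 0.69954833  1.04871867 -0.27255954] 44.27887558937073
[ 289  254   65   97 5054]
0 [230, 417]
10 [241, 405]
20 [256, 392]
30 [275, 379]
40 [298, 364]
45 [310, 357]
pivot->mouth h 0.043510531684313174 z -0.04560287599709924 ang 46.34503301805543 dist 0.06303006161077768 head -71.62884138084968
```

Call:
send_rows --increments '[{"dx": 0.01,"dy": -0.09,"dz": -0.09,"roll": 0,"claw": -1},{"dx": 0.04,"dy": -0.18,"dz": -0.18,"roll": 0,"claw": -1},{"dx": 0.07,"dy": -0.27,"dz": -0.27,"roll": 0,"claw": -1},{"dx": 0.1,"dy": -0.35,"dz": -0.36,"roll": 0,"claw": -1},{"dx": 0.13,"dy": -0.43,"dz": -0.45,"roll": 0,"claw": -1}]'

```text
clock: 12.32
tcp_pos: [0.6137, -0.0748, 0.1573]
orientation: [0.0, 0.574, 0.819, 0.0]
wrist_force: [-2.5, 1.2, -1.1]
finger_gap: 0.0193
grip_force: 44.2
```

Call:
send_rows --increments '[{"dx": 0.01,"dy": -0.03,"dz": -0.03,"roll": 0,"claw": -1},{"dx": 0.02,"dy": -0.05,"dz": -0.06,"roll": 0,"claw": -1},{"dx": 0.03,"dy": -0.08,"dz": -0.08,"roll": 0,"claw": -1},{"dx": 0.03,"dy": -0.08,"dz": -0.08,"roll": 0,"claw": -1},{"dx": 0.03,"dy": -0.08,"dz": -0.08,"roll": 0,"claw": -1}]'

```text
clock: 12.95
tcp_pos: [0.6142, -0.0762, 0.1558]
orientation: [-0.0, 0.573, 0.819, 0.0]
wrist_force: [-3.6, 3.9, 0.7]
finger_gap: 0.0193
grip_force: 44.6
```

```bash
python3 st.py
python3 - <<'E'
from h import *
b=snap('side','b12.png')
# extents of black collar / tube along the tube line: print HSV profile from band outwards
p,q=np.array([388,276.]),np.array([360,238.])
for t in np.linspace(0,1,25):
    u=p+(q-p)*t;print(u.round().astype(int).tolist(),b['image'][int(round(u[1])),int(round(u[0]))].tolist(),end=' ')
E
```

```text
12.95 [ 0.61417596 -0.07621478  0.15576368] [-3.57359082  3.91296132  0.71383698] [ 0.96719807  1.19245399 -0.24411525] 44.631593227386475
[ 289  254   65   97 5055]
0 [230, 417]
10 [241, 405]
20 [256, 393]
30 [275, 379]
40 [298, 365]
45 [310, 357]
pivot->mouth h 0.03136353115913102 z -0.03376368122234598 ang 47.11058107650287 dist 0.046083155886440554 head -71.74592204612878
[388, 276] [41, 72, 128] [387, 274] [39, 69, 134] [386, 273] [51, 55, 71] [384, 271] [48, 43, 46] [383, 270] [53, 48, 50] [382, 268] [54, 53, 53] [381, 266] [57, 56, 56] [380, 265] [41, 38, 40] [379, 263] [29, 25, 22] [378, 262] [25, 26, 34] [376, 260] [31, 55, 106] [375, 259] [36, 61, 106] [374, 257] [26, 56, 105] [373, 255] [25, 54, 102] [372, 254] [40, 60, 108] [370, 252] [25, 51, 102] [369, 251] [49, 50, 60] [368, 249] [83, 79, 79] [367, 248] [80, 80, 78] [366, 246] [59, 57, 58] [365, 244] [30, 24, 16] [364, 243] [24, 29, 26] [362, 241] [20, 13, 19] [361, 240] [17, 13, 18] [360, 238] [31, 34, 28]
```

Call:
send_rows --increments '[{"dx": 0.01,"dy": -0.03,"dz": -0.03,"roll": 0,"claw": -1},{"dx": 0.02,"dy": -0.055,"dz": -0.06,"roll": 0,"claw": -1},{"dx": 0.02,"dy": -0.08,"dz": -0.09,"roll": 0,"claw": -1},{"dx": 0.02,"dy": -0.08,"dz": -0.09,"roll": 0,"claw": -1},{"dx": 0.02,"dy": -0.08,"dz": -0.09,"roll": 0,"claw": -1}]'

```text
clock: 13.68
tcp_pos: [0.6142, -0.0763, 0.1556]
orientation: [-0.001, 0.573, 0.82, 0.002]
wrist_force: [-8.4, 9.6, 12.8]
finger_gap: 0.0192
grip_force: 46.1
```

The TCP has stopped while the axial force climbs to 18 N, so the collar is on the rim. I'll ease to a light push and hold.

Call:
send_rows --increments '[{"dx": -0.01,"dy": 0.03,"dz": 0.04,"roll": 0,"claw": -1},{"dx": -0.01,"dy": 0.03,"dz": 0.04,"roll": 0,"claw": -1},{"dx": -0.01,"dy": 0.03,"dz": 0.04,"roll": 0,"claw": -1},{"dx": -0.01,"dy": 0.03,"dz": 0.04,"roll": 0,"claw": -1},{"dx": -0.01,"dy": 0.03,"dz": 0.04,"roll": 0,"claw": -1}]'

```text
clock: 14.3
tcp_pos: [0.6142, -0.0763, 0.1557]
orientation: [-0.0, 0.573, 0.819, 0.001]
wrist_force: [-6.1, 7.0, 6.5]
finger_gap: 0.0191
grip_force: 45.2
```

Call:
send_rows --increments '[{"dx": 0,"dy": 0,"dz": 0,"roll": 0,"claw": -1},{"dx": 0,"dy": 0,"dz": 0,"roll": 0,"claw": -1},{"dx": 0,"dy": 0,"dz": 0,"roll": 0,"claw": -1},{"dx": 0,"dy": 0,"dz": 0,"roll": 0,"claw": -1},{"dx": 0,"dy": 0,"dz": 0,"roll": 0,"claw": -1}]'

```text
clock: 14.92
tcp_pos: [0.6142, -0.0763, 0.1557]
orientation: [-0.0, 0.573, 0.819, 0.001]
wrist_force: [-6.0, 6.5, 7.3]
finger_gap: 0.0193
grip_force: 45.2
```

```bash
python3 st.py|head -2
```

```text
14.925 [ 0.61423176 -0.07628583  0.15569219] [-6.03505586  6.53525236  7.27248221] [ 1.63468034  1.71198654 -0.23760602] 45.224751234054565
[ 289  254   65   97 5052]
```

Held fully home for about 1.8 s. Now I'll draw it out along the axis.

Call:
send_rows --increments '[{"dx": -0.07,"dy": 0.2,"dz": 0.22,"roll": 0,"claw": -1},{"dx": -0.2,"dy": 0.54,"dz": 0.58,"roll": 0,"claw": -1},{"dx": -0.34,"dy": 0.94,"dz": 1.0,"roll": 0,"claw": -1},{"dx": -0.48,"dy": 1.32,"dz": 1.4,"roll": 0,"claw": -1},{"dx": -0.6,"dy": 1.64,"dz": 1.75,"roll": 0,"claw": -1}]'

```text
clock: 15.6
tcp_pos: [0.5996, -0.0362, 0.1989]
orientation: [0.0, 0.573, 0.819, 0.0]
wrist_force: [-0.6, -0.2, -3.2]
finger_gap: 0.0192
grip_force: 43.9
```

Call:
send_rows --increments '[{"dx": -0.18,"dy": 0.5,"dz": 0.53,"roll": 0,"claw": -1},{"dx": -0.38,"dy": 1.04,"dz": 1.1,"roll": 0,"claw": -1},{"dx": -0.6,"dy": 1.64,"dz": 1.75,"roll": 0,"claw": -1},{"dx": -0.82,"dy": 2.24,"dz": 2.39,"roll": 0,"claw": -1},{"dx": -1.0,"dy": 2.74,"dz": 2.92,"roll": 0,"claw": -1}]'

```text
clock: 16.23
tcp_pos: [0.5747, 0.0326, 0.2729]
orientation: [0.001, 0.573, 0.819, 0.001]
wrist_force: [0.3, 0.2, -0.2]
finger_gap: 0.0191
grip_force: 44.0
```

```bash
python3 st.py;python3 - <<'E'
from h import *
s=get_state();b=snap('side');a=snap('scene');d=np.array([np.cos(np.radians(-70.5)),np.sin(np.radians(-70.5)),0])
for t in(40,45):
    r=np.radians(t);X=d*np.cos(r)-np.array([0,0,1])*np.sin(r);p=s['tcp_pos']+[0,0,.0195]+X*.186;print('tip',p,proj(b,p),proj(a,p))
E
```

```text
16.225 [0.57473826 0.03256237 0.27286315] [ 0.28195678  0.16890098 -0.20196128] [ 0.07888838  0.03493488 -0.0221774 ] 44.02255475521088
[ 289  253   65   98 5102]
0 [230, 417]
10 [241, 405]
20 [256, 392]
30 [275, 379]
40 [298, 364]
45 [310, 357]
pivot->mouth h 0.14705865821597397 z -0.1508631516630648 ang 45.73163347724805 dist 0.21067970829198415 head -70.42866677421037
tip [ 0.62229842 -0.10051845  0.17454755] (np.float64(377.79309535130363), np.float64(250.15207023331945)) (np.float64(262.13492186671084), np.float64(196.66712795443948))
tip [ 0.6186391  -0.09018483  0.16258418] (np.float64(372.8922902280834), np.float64(252.59965604454035)) (np.float64(266.1667177625215), np.float64(202.41694874380642))
```

Run:
```python
from h import *
a=snap('scene');b=snap('side')
for n,c,u,v,z in(('small tray',a,445,272,.02),('st',a,478,267,.02),('st',a,503,322,.02),('st',a,470,328,.02),('st side',b,190,237,.02),('st side',b,153,240,.02),('brush head',a,330,252,.01),('brush end',a,376,222,.01),('jar',b,400,262,0),('jarS',a,228,310,0),('can',a,248,345,0),('canS',b,376,243,0),('bottle',a,279,380,0)):print(n,onz(c,u,v,z).round(3))
```

```text
small tray [0.316 0.218 0.02 ]
st [0.239 0.25  0.02 ]
st [0.298 0.39  0.02 ]
st [0.37  0.361 0.02 ]
st side [0.379 0.354 0.02 ]
st side [0.296 0.398 0.02 ]
brush head [0.508 0.013 0.01 ]
brush end [ 0.354 -0.002  0.01 ]
jar [ 0.776 -0.011  0.   ]
jarS [0.794 0.017 0.   ]
can [0.798 0.12  0.   ]
canS [0.773 0.081 0.   ]
bottle [0.783 0.227 0.   ]
```

It's out and free. To level the blade I'll turn back to its starting heading and lower it outside the tray's near rim, so the rim swivels the blade up. That spot clears the small tray (edge at x≈0.34).

Call:
send_rows --increments '[{"dx": -0.5,"dy": 0.7,"dz": 0.1,"roll": 0.3,"claw": -1},{"dx": -1.3,"dy": 1.7,"dz": 0.1,"roll": 1.2,"claw": -1},{"dx": -2.2,"dy": 2.8,"dz": 0.1,"roll": 2.1,"claw": -1},{"dx": -3.1,"dy": 4.0,"dz": 0.1,"roll": 3.1,"claw": -1},{"dx": -4.0,"dy": 5.2,"dz": 0.1,"roll": 4.1,"claw": -1}]'

```text
clock: 17.1
tcp_pos: [0.4728, 0.1625, 0.2728]
orientation: [-0.001, 0.316, 0.949, -0.0]
wrist_force: [0.5, -0.0, -0.3]
finger_gap: 0.0194
grip_force: 44.1
```

Call:
send_rows --increments '[{"dx": -0.8,"dy": 1.1,"dz": 0,"roll": 0.9,"claw": -1},{"dx": -1.6,"dy": 2.1,"dz": -0.5,"roll": 1.7,"claw": -1},{"dx": -2.4,"dy": 3.1,"dz": -1.5,"roll": 2.4,"claw": -1},{"dx": -2.98,"dy": 3.8,"dz": -2.4,"roll": 2.7,"claw": -1},{"dx": -2.98,"dy": 3.8,"dz": -2.8,"roll": 2.7,"claw": -1}]'

```text
clock: 17.73
tcp_pos: [0.3975, 0.257, 0.2018]
orientation: [-0.001, 0.134, 0.991, -0.001]
wrist_force: [-0.1, -0.9, -0.6]
finger_gap: 0.0194
grip_force: 44.1
```

```bash
python3 st.py|head -2;python3 - <<'E'
from h import *
from scipy.spatial.transform import Rotation as R
s=get_state();m=R.from_quat(np.roll(s['orientation'],-1)).as_matrix();print('heading',np.degrees(np.arctan2(m[1,1],m[0,1]))-90)
E
```

```text
17.725 [0.39753189 0.25700577 0.2017924 ] [-0.07467385 -0.92264062 -0.58456531] [-0.04727118  0.0643211  -0.00126438] 44.09650683403015
[ 289  253   65   98 5121]
heading -15.507388799419019
```

Call:
send_rows --increments '[{"dx": 0,"dy": 0,"dz": -0.8,"roll": 0,"claw": -1},{"dx": 0,"dy": 0,"dz": -1.6,"roll": 0,"claw": -1},{"dx": 0,"dy": 0,"dz": -2.4,"roll": 0,"claw": -1},{"dx": 0,"dy": 0,"dz": -3.0,"roll": 0,"claw": -1},{"dx": 0,"dy": 0,"dz": -3.4,"roll": 0,"claw": -1}]'

```text
clock: 18.4
tcp_pos: [0.4015, 0.2564, 0.1186]
orientation: [0.001, 0.136, 0.991, 0.0]
wrist_force: [1.0, 0.5, 2.6]
finger_gap: 0.0194
grip_force: 43.9
```

Call:
send_rows --increments '[{"dx": 0,"dy": 0,"dz": -0.2,"roll": 0,"claw": -1},{"dx": 0,"dy": 0,"dz": -0.4,"roll": 0,"claw": -1},{"dx": 0,"dy": 0,"dz": -0.6,"roll": 0,"claw": -1},{"dx": 0,"dy": 0,"dz": -0.8,"roll": 0,"claw": -1},{"dx": 0,"dy": 0,"dz": -1,"roll": 0,"claw": -1}]'

```text
clock: 19.02
tcp_pos: [0.4, 0.2566, 0.0931]
orientation: [0.0, 0.136, 0.991, 0.0]
wrist_force: [0.4, 0.1, 3.9]
finger_gap: 0.0196
grip_force: 43.0
```

```bash
python3 st.py|head -2
```

```text
19.025 [0.4000423  0.25663099 0.09311102] [0.353758   0.05230868 3.93468643] [-0.04919822 -0.46091131  0.02625707] 42.981040477752686
[ 290  238   62  129 6433]
```

The rim is lifting the blade with about 4 N (handle span in the wrist view 98 → 129 px). I'll continue down to level.

Call:
send_rows --increments '[{"dx": 0,"dy": 0,"dz": -0.3,"roll": 0,"claw": -1},{"dx": 0,"dy": 0,"dz": -0.6,"roll": 0,"claw": -1},{"dx": 0,"dy": 0,"dz": -0.9,"roll": 0,"claw": -1},{"dx": 0,"dy": 0,"dz": -1.2,"roll": 0,"claw": -1},{"dx": 0,"dy": 0,"dz": -1.5,"roll": 0,"claw": -1}]'

```text
clock: 19.7
tcp_pos: [0.3997, 0.2565, 0.0552]
orientation: [-0.0, 0.136, 0.991, -0.0]
wrist_force: [-0.9, -0.2, 3.7]
finger_gap: 0.0191
grip_force: 42.2
```

Call:
send_rows --increments '[{"dx": 0,"dy": 0,"dz": -0.3,"roll": 0,"claw": -1},{"dx": 0,"dy": 0,"dz": -0.6,"roll": 0,"claw": -1},{"dx": 0,"dy": 0,"dz": -0.9,"roll": 0,"claw": -1},{"dx": 0,"dy": 0,"dz": -1.2,"roll": 0,"claw": -1},{"dx": 0,"dy": 0,"dz": -1.4,"roll": 0,"claw": -1}]'

```text
clock: 20.32
tcp_pos: [0.3997, 0.2565, 0.0202]
orientation: [-0.0, 0.136, 0.991, -0.0]
wrist_force: [-2.9, 0.4, 2.8]
finger_gap: 0.0191
grip_force: 42.1
```

```bash
python3 st.py|head -4
```

```text
20.325 [0.39969977 0.25646052 0.02019629] [-2.87304896  0.37190407  2.82703563] [ 0.03621325 -0.01995731 -0.04588918] 42.14145541191101
[ 294  219   54  186 8752]
0 [274, 382]
10 [285, 371]
```

Call:
send_rows --increments '[{"dx": 0,"dy": 0,"dz": -0.1,"roll": 0,"claw": -1},{"dx": 0,"dy": 0,"dz": -0.2,"roll": 0,"claw": -1},{"dx": 0,"dy": 0,"dz": -0.2,"roll": 0,"claw": -1},{"dx": 0,"dy": 0,"dz": 0.2,"roll": 0,"claw": -1},{"dx": 0,"dy": 0,"dz": 1,"roll": 0,"claw": -1}]'

```text
clock: 21.0
tcp_pos: [0.3993, 0.2561, 0.0458]
orientation: [-0.001, 0.136, 0.991, -0.001]
wrist_force: [0.0, 1.3, -1.4]
finger_gap: 0.0191
grip_force: 41.7
```

Call:
send_rows --increments '[{"dx": 0,"dy": 0,"dz": 0.8,"roll": 0,"claw": -1},{"dx": 0,"dy": 0,"dz": 1.6,"roll": 0,"claw": -1},{"dx": 0,"dy": 0,"dz": 2,"roll": 0,"claw": -1},{"dx": 0,"dy": 0,"dz": 2,"roll": 0,"claw": -1},{"dx": 0,"dy": 0,"dz": 2,"roll": 0,"claw": -1}]'

```text
clock: 21.62
tcp_pos: [0.3996, 0.2563, 0.0952]
orientation: [-0.0, 0.136, 0.991, -0.0]
wrist_force: [0.5, -0.3, -1.1]
finger_gap: 0.0191
grip_force: 41.7
```

```bash
python3 st.py|head -2
python3 - <<'E'
from h import *
s=get_state();a=snap('scene','a20.png');b=snap('side','b20.png')
g=s['tcp_pos']+[0,0,.0195]
for hd in(-15.5,-17):
  d=np.array([np.cos(np.radians(hd)),np.sin(np.radians(hd)),0])
  print([[np.round(proj(c,g+d*x),1).tolist() for x in(.05,.1,.187)] for c in(a,b)])
f=lambda c,x,y,w,h:cv2.resize(c['image'][y:y+h,x:x+w],(400,300),interpolation=cv2.INTER_CUBIC)
cv2.imwrite('pics/crop20.png',np.hstack([f(a,310,220,160,120),f(b,190,170,160,120)]))
E
```

```text
21.625 [0.39959222 0.25632403 0.09519342] [ 0.5259357  -0.31379366 -1.12475328] [0.0151507  0.03892743 0.00609061] 41.704543232917786
[ 294  219   54  187 8768]
[[[415.3, 282.7], [393.6, 288.6], [355.1, 299.2]], [[228.3, 219.9], [248.9, 215.7], [283.9, 208.6]]]
[[[415.0, 282.2], [393.2, 287.6], [354.4, 297.3]], [[228.4, 220.2], [249.1, 216.3], [284.4, 209.7]]]
```

View pics/crop20.png

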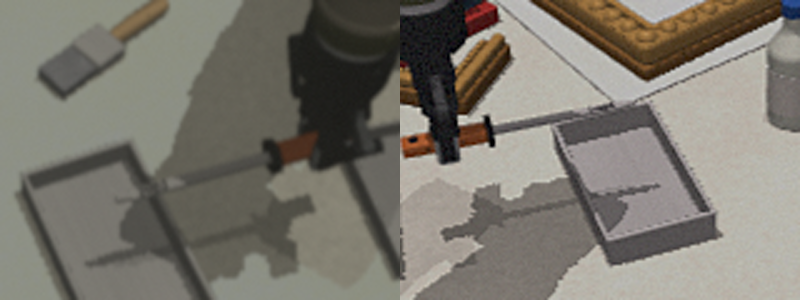

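The blade is level again above the tray, with its tip at scene (357,300) and side (278,211), and its collar at scene (418,282) and side (226,222). I'll triangulate for level and for the final shift.

Run:
```python
from h import *
a=snap('scene');b=snap('side');g=get_state()['tcp_pos']
t=tri((a,356.8,300),(b,278.,211.2));c=tri((a,418,282),(b,226,222.4));v=t-c
print(t,c,np.linalg.norm(v),'head',np.degrees(np.arctan2(v[1],v[0])),'droop',np.degrees(np.arcsin(v[2]/np.linalg.norm(v))),'pivot->tip',np.linalg.norm((t-g)[:2]))
# refine: blade centreline slope in both views: dark/bright ridge by vertical profile, gradient fit
def line(cm,p,q):
    P=[]
    im=cv2.cvtColor(cm['image'],cv2.COLOR_BGR2GRAY).astype(float)
    for u in np.linspace(p[0],q[0],int(abs(q[0]-p[0]))+1):
        v0=p[1]+(q[1]-p[1])*(u-p[0])/(q[0]-p[0]);col=im[int(v0)-5:int(v0)+7,int(round(u))]
        P.append((u,v0,col.astype(int).tolist()))
    return P
for r in line(b,(236,219.5),(272,212))[::6]:print(r)
```

```text
[0.57056061 0.20944827 0.10830832] [0.44005306 0.24269459 0.11052605] 0.13469393498598006 head -14.291905195268876 droop -0.9434171644269966 pivot->tip 0.17723870736999006
(np.float64(236.0), np.float64(219.5), [186, 179, 180, 191, 135, 97, 89, 67, 167, 186, 183, 180])
(np.float64(242.0), np.float64(218.25), [184, 181, 181, 192, 114, 87, 83, 63, 183, 190, 181, 182])
(np.float64(248.0), np.float64(217.0), [181, 176, 184, 195, 108, 92, 87, 79, 186, 184, 181, 179])
(np.float64(254.0), np.float64(215.75), [181, 182, 180, 186, 175, 104, 92, 79, 113, 120, 67, 74])
(np.float64(260.0), np.float64(214.5), [182, 183, 177, 178, 172, 157, 102, 72, 120, 88, 80, 85])
(np.float64(266.0), np.float64(213.25), [180, 177, 184, 187, 146, 85, 107, 76, 117, 68, 80, 84])
(np.float64(272.0), np.float64(212.0), [171, 151, 180, 194, 154, 64, 78, 78, 93, 80, 81, 82])
```

Call:
send_rows --increments '[{"dx": -0.06,"dy": 0,"dz": 0.1,"roll": 0,"claw": -1},{"dx": -0.12,"dy": -0.02,"dz": 0.2,"roll": 0,"claw": -1},{"dx": -0.2,"dy": -0.04,"dz": 0.3,"roll": 0,"claw": -1},{"dx": -0.2,"dy": -0.04,"dz": 0.4,"roll": 0,"claw": -1},{"dx": -0.2,"dy": -0.04,"dz": 0.4,"roll": 0,"claw": -1}]'

```text
clock: 22.5
tcp_pos: [0.3953, 0.2556, 0.1062]
orientation: [0.0, 0.136, 0.991, 0.0]
wrist_force: [0.0, -0.6, -1.3]
finger_gap: 0.0193
grip_force: 41.7
```

Call:
send_rows --increments '[{"dx": 0,"dy": 0,"dz": 0,"roll": 0,"claw": -1},{"dx": 0,"dy": 0,"dz": 0,"roll": 0,"claw": -1},{"dx": 0,"dy": 0,"dz": 0,"roll": 0,"claw": -1},{"dx": 0,"dy": 0,"dz": 0,"roll": 0,"claw": -1},{"dx": 0,"dy": 0,"dz": 0,"roll": 0,"claw": -1}]'

```text
clock: 23.12
tcp_pos: [0.395, 0.2555, 0.1058]
orientation: [-0.0, 0.136, 0.991, 0.0]
wrist_force: [-0.6, -0.2, -0.9]
finger_gap: 0.0193
grip_force: 41.7
```

Call:
send_rows --increments '[{"dx": 0,"dy": 0,"dz": 0,"roll": 0,"claw": -1},{"dx": 0,"dy": 0,"dz": 0,"roll": 0,"claw": -1},{"dx": 0,"dy": 0,"dz": 0,"roll": 0,"claw": -1},{"dx": 0,"dy": 0,"dz": 0,"roll": 0,"claw": -1},{"dx": 0,"dy": 0,"dz": 0,"roll": 0,"claw": -1}]'

```text
clock: 23.75
tcp_pos: [0.3951, 0.2555, 0.1058]
orientation: [0.0, 0.136, 0.991, 0.0]
wrist_force: [0.0, 1.2, -0.8]
finger_gap: 0.0194
grip_force: 41.7
```

```bash
python3 st.py|head -2; python3 -c "
from h import *
print(abs(get_state()['qvel']).max());print(hand_in())"
```

```text
23.75 [0.39506471 0.25552631 0.10582839] [ 0.02707855  1.15411696 -0.84827205] [0.02963739 0.08593132 0.00760169] 41.70475780963898
[ 293  219   55  187 8775]
0.0016463614571245405
the job is handed in; nothing more can be done
None
```

Job handed in at 23.75 s: the dipstick went in until its collar stopped on the tube's mouth (about 18 N at the stop), stayed home about 1.8 s, was drawn out, and is held still over the middle of the tray, marks up, level to about 1°, tip about 115 mm above the tray floor (about 85 mm above its rim).

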